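# Carry the purple stains to the staining mat

## Robot

A 6-joint arm with a two-finger parallel gripper is mounted at the origin on the work surface. World frame = base frame: x ahead of the robot, y to its left, z up, the work surface at z = 0. Lengths are in m, angles in rad, forces in N, time in s.
With the tool pointing down it reaches from about 0.275 to 0.725 m from the base axis. Payload 5.6 kg.
Tool frame: the origin (TCP) lies midway between the tips of the shut fingers; the grasp point (between the pads) lies 19 mm behind it; z points along the fingers, y is the line along which they close (so a half turn about z gives the same grasp; the last joint's range is limited). The gripper opens to 85 mm and grips with 20 to 120 N. Pads are 22 mm wide; open, the fingers measure 114 mm over their backs; the gripper's body (76 mm by 85 mm) begins 54 mm behind the grasp point. The pads swing forward as they close: fully open they stand 13 mm farther back than shut.
Start: joints at [1.543, 0.255, 0.108, 0, -1.424, -0.285], TCP at [0.169, 0.523, 0.231] pointing down, gripper open.
Joint ranges: [-2.95, 2.95], [-1.21, 1.97], [-1.09, 1.5], [-2.87, 1.71], [-2.94, -0.07], [-3.05, 3.05]. Speed limits (rad/s): [2.57, 2.57, 3.14, 3.14, 3.14, 3.14].

## Interface

Orientations are given as a unit quaternion [x, y, z, w].
In Python, from bench import ctrl, viewer gives the robot as it stands. The module is installed in compiled form; this text tells all that it offers.
- The arm moves only by the shell command python3 -m crank 'ROWS'. ROWS is JSON, a list of rows, each an object with "rot": the turn, a rotation vector about the tool's x, y, z in rad, a list of three; "xyz": the shift along the tool's x, y, z in cm, a list of three; "fingers": the opening, from 0 (shut) to 1 (fully open). In form: [{"rot": [rx, ry, rz], "xyz": [x, y, z], "fingers": fingers}, ...]. A call has 1 to 12 rows; each row is the pose to reach, as a shift and turn from the pose commanded when the call began, along the tool's axes at that moment; what a row does not reach only later rows make up. A row lasts 1/10 s, in which the tool goes at most 50 mm and 8.59 degrees, less where a joint would pass 70% of its speed; a pose out of reach is approached as far as the arm can. A call with a gripper value outside its range is refused whole. The fingers move at their own pace and stop on an object; the grip force is fixed at half the most. Time passes only in rows, so rows that repeat a pose let the fingers close. It gives the time, the measured TCP pose, the force, the opening and the grip force at its end, in the units of the state.
- ctrl.observe(): the state, without advancing time (a new reading comes with each control period).
- viewer.read_camera(name): name is "scene" or "top"; returns the picture (480x640x3 uint8, red, green, blue); there is no depth.
- viewer.get_calibration(name): a dict with "camera_matrix" (3x3 intrinsics, pixels), "k1" (the pictures are not rectified: a ray, as slopes to the right and down, at radius r is drawn at 1 + k1 r^2 times it, then the intrinsics apply), "pose" (4x4, takes a point from camera to world coordinates). Camera axes: x right, y down, z forward; pixel columns grow to the right and rows downward; lengths in m; the calibration is good to about 2 mm. A picture is of the moment at which its call begins. get_calibration takes no time and is no camera call.
- ctrl.job_done(): hands the job in; it is judged then, once.
Trained networks look in the newest picture that a camera, given by its name, has taken for a name from the list of things; names that differ only in an ending like _2 or _b are one class to them, and where a whole thing is asked for, a point or a joint stands for the part that bears it (a point fixed in the world has none). Each returns a list of dicts, best first, with "confidence" (0 to 1); they miss things now and then, are a little off and sometimes report something else, mostly with a low value. They report only what shows in the picture. A call takes as long as a camera call. They do not tell look-alikes from the thing itself.
- viewer.boxes_of(camera, query): "rect" ([left, top, right, bottom] in pixels, round what is visible of it).
The state is a dict: "t": time; "qpos": joint angles; "joint_vel": joint speeds; "joint_efforts": joint torques, N m; "tcp_pos": TCP position; "tcp_rot": TCP orientation; "force": force on the tool from outside, world axes, zero at the start; "wrist_torque": the same for the moment, N m; "width": opening from 0.0 (shut) to 1.0 (fully open); "gripper_force": force on a finger pad.
Only numpy, scipy, OpenCV 4.12 (cv2) and the standard library are available. Lean on these libraries where they do the work, as an engineer would, in place of code of your own. Each camera call takes 0.05 s, during which the arm holds its last target. There are 200 camera calls.

## Task

Pick up the handled caddy that holds the two purple-capped stain bottles, carry it level, and set it down in the middle of the blue mat, lined up lengthways with the mat, then let go. Both bottles must still be standing upright inside it; lower it to the mat rather than dropping it.

Things in the scene. Friction and masses are not known exactly. Their poses are not given: they have to be found in the camera images.
- caddy_grip (a point): middle of the grey handle bar of the purple stains' caddy: white open tray 140 (x) x 100 mm (y), walls 24 mm high, 4 mm thick. The bar (140 long, 14 wide, 20 tall) runs lengthways over its middle, a post at each end; bottle tops are 23 mm below it. Point is 92 mm above the tray's underside; x along bar, z up. Loaded 0.3 kg; starts level on the bench. A like caddy holds yellow-capped bottles.
- stain_1_center (a point): a small stain bottle with a purple cap and purple band, standing loose in the caddy; 27 mm across, 55 mm tall. This point is its centre, half-way up; its z axis points up out of the cap.
- stain_2_center (a point): a small stain bottle with a purple cap and purple band, standing loose in the caddy; 27 mm across, 55 mm tall. This point is its centre, half-way up; its z axis points up out of the cap.
- mat_top (a point): the blue mat, a flat rectangle 210 mm (x) by 140 mm (y), 3 mm thick, fixed to the bench. This point is the centre of its top face; x runs along its long side, z up. Between the caddies and the mat nothing on the bench is taller than 110 mm.
Mind the look-alikes: they are no part of the job. What is shaped like the part that bears stain_2_center but turquoise is not meant. Leave any black or brown look-alike of the part that bears caddy_grip alone.

How it is judged:
By the outcome, as a careful person would: the job done as asked, in the order asked, and still so for the second after the job is handed in, with the robot touching nothing.
It also fails if it takes over 48 s, if anything falls off the work surface, if the arm or the gripper's body presses on something with over 40 N, if the wrist force passes 120 N, or if a joint passes its speed limit or range.

## Working session

There is one attempt and no reset: what is moved stays moved. The work goes in short steps, Python scripts to look and compute and a shell command to move; the robot and the scene stay as the last step left them, time stands still between calls to the robot, and variables do not carry over. Pictures are saved under pics/ and viewed, at most 10 in all, crops included, and the job is handed in when it is done.

```bash
mkdir -p pics
python3 - <<'E'
from bench import ctrl, viewer
import cv2, numpy as np
np.set_printoptions(precision=4,suppress=True)
for n in ("scene","top"):
    im=viewer.read_camera(n); cv2.imwrite(f"pics/{n}0.png",im[:,:,::-1])
    c=viewer.get_calibration(n); print(n,c["camera_matrix"].tolist(),c["k1"]); print(c["pose"])
    for q in ("caddy_grip","stain_1_center","mat_top"):
        print(q,[(np.round(b["rect"]).tolist(),round(b["confidence"],2)) for b in viewer.boxes_of(n,q)])
s=ctrl.observe(); print(s["tcp_pos"],s["tcp_rot"],s["t"],s["force"])
E
```

```text
scene [[469.20023332211923, 0.0, 313.8124509924545], [0.0, 469.20023332211923, 236.70172220864805], [0.0, 0.0, 1.0]] -0.12041425578914823
[[ 0.1625  0.5802 -0.7981  1.2173]
 [ 0.9866 -0.0831  0.1404 -0.1414]
 [ 0.0152 -0.8102 -0.5859  0.6697]
 [ 0.      0.      0.      1.    ]]
caddy_grip [([313.0, 256.0, 381.0, 345.0], 0.96), ([255.0, 202.0, 330.0, 275.0], 0.93), ([123.0, 203.0, 194.0, 254.0], 0.72)]
stain_1_center [([360.0, 300.0, 373.0, 325.0], 0.59), ([150.0, 271.0, 243.0, 349.0], 0.15)]
mat_top [([150.0, 274.0, 241.0, 346.0], 0.82)]
top [[513.2760480281781, 0.0, 315.37922727138096], [0.0, 513.2760480281781, 247.11959739655177], [0.0, 0.0, 1.0]] -0.10942798120981577
[[ 0.0234 -0.9871  0.1583  0.2595]
 [-0.9997 -0.0215  0.0136 -0.0211]
 [-0.01   -0.1585 -0.9873  1.3084]
 [ 0.      0.      0.      1.    ]]
caddy_grip [([294.0, 261.0, 363.0, 320.0], 0.88), ([282.0, 169.0, 322.0, 235.0], 0.56)]
stain_1_center [([282.0, 188.0, 296.0, 201.0], 0.61)]
mat_top [([378.0, 190.0, 443.0, 277.0], 0.89)]
[0.1692 0.5233 0.2312] [ 0.9878 -0.1558 -0.      0.0001] 0.4 [-0.199  -0.7478  0.1372]
```

View pics/scene0.png

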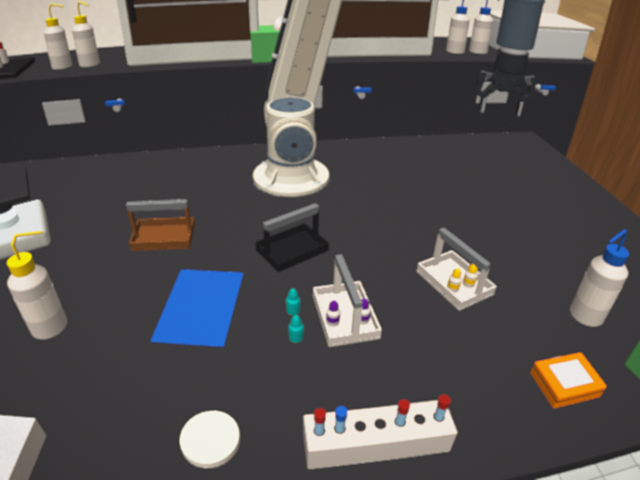

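View pics/top0.png

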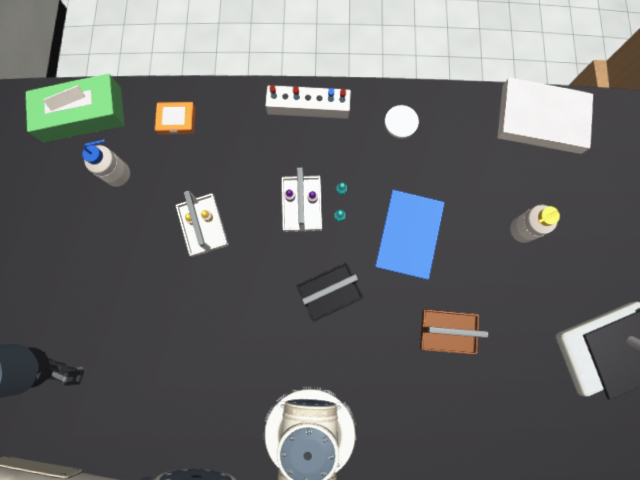

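The scene picture shows four caddies: purple bottles at (347,300), yellow at (457,270), an empty black one at (292,238) and an empty brown one at (160,225). Only the white one at scene (347,300), top (301,203), holds purple caps. The turquoise bottles stand beside it at top (341,188/215), and the mat is at top (410,235).

```bash
cat > h.py <<'E'
import numpy as np, cv2
from bench import ctrl, viewer
np.set_printoptions(precision=4,suppress=True)
def ray(n,uv):
    c=viewer.get_calibration(n); T=np.array(c["pose"])
    p=cv2.undistortPoints(np.float64(uv).reshape(-1,1,2),np.array(c["camera_matrix"]),np.array([c["k1"],0,0,0,0.])).reshape(-1,2)
    # cv2 k1 model: distorted = p*(1+k1 r^2)
    return T[:3,3], np.c_[p,np.ones(len(p))]@T[:3,:3].T
def onz(n,uv,z):
    o,d=ray(n,uv); return o+d*((z-o[2])/d[:,2])[:,None]
def proj(n,X):
    c=viewer.get_calibration(n); T=np.linalg.inv(c["pose"]); X=np.float64(X).reshape(-1,3)
    return cv2.projectPoints(X,cv2.Rodrigues(T[:3,:3])[0],T[:3,3],np.array(c["camera_matrix"]),np.array([c["k1"],0,0,0,0.]))[0].reshape(-1,2)
def rect(mask):
    cs=cv2.findContours(mask.astype(np.uint8),cv2.RETR_EXTERNAL,cv2.CHAIN_APPROX_NONE)[0]
    return cv2.boxPoints(cv2.minAreaRect(max(cs,key=cv2.contourArea)))
def quad(mask):
    cs=cv2.findContours(mask.astype(np.uint8),cv2.RETR_EXTERNAL,cv2.CHAIN_APPROX_NONE)[0]
    c=max(cs,key=cv2.contourArea); return cv2.approxPolyDP(c,0.04*cv2.arcLength(c,True),True).reshape(-1,2)
E
python3 - <<'E'
from h import *
ims={n:cv2.imread(f"pics/{n}0.png") for n in("scene","top")}
for n in ims:
    h=cv2.cvtColor(ims[n],cv2.COLOR_BGR2HSV)
    m=(abs(h[...,0].astype(int)-108)<10)&(h[...,1]>170)&(h[...,2]>120)
    q=quad(m); P=onz(n,q,.003); print(n,"mat",q.tolist()); print(P[:,:2],P.mean(0)[:2])
    for i in range(len(P)):
        d=P[(i+1)%len(P)]-P[i]; print("edge",np.linalg.norm(d),np.degrees(np.arctan2(d[1],d[0])))
a=cv2.resize(ims["top"][155:245,265:365],None,fx=5.5,fy=5.5,interpolation=cv2.INTER_CUBIC)
b=cv2.resize(ims["scene"][245:355,300:395],None,fx=4.5,fy=4.5,interpolation=cv2.INTER_CUBIC)
o=np.zeros((500,800,3),np.uint8); a=cv2.resize(ims["top"][155:245,275:355],None,fx=5,fy=5,interpolation=cv2.INTER_CUBIC)
b=cv2.resize(ims["scene"][250:350,307:387],None,fx=5,fy=5,interpolation=cv2.INTER_CUBIC)
o[:450,:400]=a;o[:500,400:]=b;cv2.imwrite("pics/crop1.png",o)
E
```

```text
scene mat [[181, 270], [151, 341], [222, 346], [242, 273]]
[[ 0.3916 -0.2933]
 [ 0.5948 -0.3377]
 [ 0.6244 -0.205 ]
 [ 0.4207 -0.1594]] [ 0.5079 -0.2488]
edge 0.2079554209863105 -12.313286487406549
edge 0.13589524956055668 77.43385437787573
edge 0.20870650360274107 167.36566052951173
edge 0.13706347266291072 -102.25138895224511
top mat [[103, 141], [85, 144], [89, 151], [84, 148], [83, 157], [96, 159], [99, 151], [92, 144]]
[[0.7511 0.5869]
 [0.7425 0.638 ]
 [0.7222 0.624 ]
 [0.7309 0.6396]
 [0.7049 0.6394]
 [0.6992 0.6012]
 [0.7222 0.5952]
 [0.7425 0.6177]] [0.727  0.6177]
edge 0.05187130233349482 99.54189186782114
edge 0.024662732819675647 -145.41271900377217
edge 0.01780360633380491 60.75849269218156
edge 0.025975182786861204 -179.66547721725055
edge 0.038591905423017554 -98.48560895826097
edge 0.02375530721457912 -14.807976401779118
edge 0.03028138946182235 48.010550578499
edge 0.03199479390489491 -74.31336834553704
```

View pics/crop1.png

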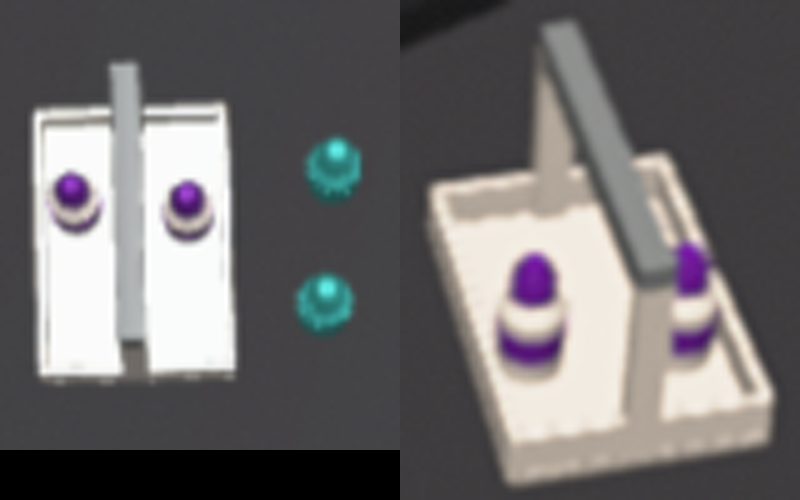

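The crop confirms the caddy: white tray, two purple-capped bottles either side of the bar. In the top half the bar's top face runs from crop (123,62) to (133,339), and the turquoise pair stands clear at right.

Run:
```python
from h import *
T=np.array([[110,63],[137,62],[146,338],[120,340]])/5+[274.6,154.6]
S=(np.array([[540,27],[575,19],[672,257],[637,270]])-[400,0])/5+[306.6,249.6]
for n,q in(("top",T),("scene",S)):
    P=onz(n,q,.102);a=(P[0]+P[1])/2;b=(P[2]+P[3])/2;d=a-b
    print(n,"bar",a[:2],b[:2],(a+b)[:2]/2,np.linalg.norm(d),np.degrees(np.arctan2(d[1],d[0])))
im=cv2.imread("pics/top0.png")[180:290,365:455]; h=cv2.cvtColor(im,cv2.COLOR_BGR2HSV)
q=rect((h[...,1]>130)&(h[...,2]>120)&(abs(h[...,0].astype(int)-108)<12))+[365,180]
P=onz("top",q,.003);print(q.tolist(),P[:,:2],P.mean(0))
for i in range(4):
    d=P[(i+1)%4]-P[i]; print("edge",np.linalg.norm(d),np.degrees(np.arctan2(d[1],d[0])))
# tray base corners top: right/lower crop
q=np.array([[40,376],[234,374]])/5+[274.6,154.6]; print(onz("top",q,0.012)[:,:2])
# caps
for n,q in(("top",np.array([[71,188],[187,197]])/5+[274.6,154.6]),("scene",np.array([[134,262]])/5+[306.6,249.6])): print(n,onz(n,q,.062)[:,:2])
```

```text
top bar [0.6505 0.0395] [0.5122 0.0309] [0.5814 0.0352] 0.13853126108776445 3.55466655236757
scene bar [0.5088 0.0325] [0.6469 0.0383] [0.5778 0.0354] 0.13823243457182302 -177.58068056371212
[[374.4940547943115, 267.25987243652344], [391.99193382263184, 189.10267066955566], [445.75965118408203, 201.14022064208984], [428.2617721557617, 279.29742431640625]] [[ 0.4198 -0.1558]
 [ 0.6276 -0.201 ]
 [ 0.5986 -0.3429]
 [ 0.3917 -0.294 ]] [ 0.5094 -0.2484  0.003 ]
edge 0.2126782181612983 -12.280685317225862
edge 0.14485608551796095 -101.56937838354902
edge 0.21262686755699092 166.69444996251565
edge 0.1410543905882333 78.48447172889793
[[ 0.5106  0.0822]
 [ 0.5138 -0.0177]]
top [[0.5973 0.0659]
 [0.5938 0.0076]]
scene [[0.5991 0.0067]]
```

```bash
python3 -m crank '[{"rot":[0,0,-0.06],"xyz":[9,5.6,0],"fingers":1},{"rot":[0,0,-0.12],"xyz":[18,11.3,0],"fingers":1},{"rot":[0,0,-0.18],"xyz":[27,16.9,0],"fingers":1},{"rot":[0,0,-0.24],"xyz":[36,22.5,0],"fingers":1},{"rot":[0,0,-0.3],"xyz":[45,28.2,0],"fingers":1},{"rot":[0,0,-0.365],"xyz":[54,33.8,0],"fingers":1},{"rot":[0,0,-0.365],"xyz":[54,33.8,0],"fingers":1},{"rot":[0,0,-0.365],"xyz":[54,33.8,0],"fingers":1},{"rot":[0,0,-0.365],"xyz":[54,33.8,0],"fingers":1},{"rot":[0,0,-0.365],"xyz":[54,33.8,0],"fingers":1},{"rot":[0,0,-0.365],"xyz":[54,33.8,0],"fingers":1},{"rot":[0,0,-0.365],"xyz":[54,33.8,0],"fingers":1}]'
python3 -m crank '[{"rot":[0,0,0],"xyz":[0,0,0],"fingers":1},{"rot":[0,0,0],"xyz":[0,0,0],"fingers":1}]'
python3 - <<'E'
from bench import ctrl
s=ctrl.observe();print(s)
E
```

```text
t: 1.6
tcp_pos: [0.5562, 0.0621, 0.2314]
tcp_rot: [1.0, 0.026, 0.0, -0.0]
force: [0.3, 2.0, 1.3]
width: 1.001
gripper_force: 0.0
t: 1.8
tcp_pos: [0.5555, 0.0629, 0.2306]
tcp_rot: [1.0, 0.025, -0.001, 0.0]
force: [-0.1, -0.2, -0.5]
width: 1.0
gripper_force: 0.0
{'t': 1.8, 'qpos': array([ 3.92378643e-01,  2.74036691e-01,  1.32111597e-01, -2.66845035e-04,
       -1.42996702e+00,  1.22797142e+00]), 'joint_vel': array([ 0.04886275, -0.02516008, -0.01856193, -0.00283549,  0.00021762,
       -0.00396275]), 'joint_efforts': array([-1.41276576e+00, -3.88680267e+01,  2.40056562e+01,  5.48746079e+00,
        5.91017291e-03,  9.21217399e-02]), 'tcp_pos': array([0.55545117, 0.06287127, 0.23063741]), 'tcp_rot': array([ 9.99693376e-01,  2.47555351e-02, -5.58758863e-04,  7.36338983e-05]), 'force': array([-0.09309117, -0.17898838, -0.54837881]), 'wrist_torque': array([0.07305242, 0.07065555, 0.06449128]), 'gripper_force': 0.0, 'width': 0.9996445755601266}
```

```bash
python3 -m crank '[{"rot":[0,0,0],"xyz":[1.1,1.4,0],"fingers":1},{"rot":[0,0,0],"xyz":[2.2,2.9,2],"fingers":1},{"rot":[0,0,0],"xyz":[2.2,2.9,4],"fingers":1},{"rot":[0,0,0],"xyz":[2.2,2.9,6],"fingers":1},{"rot":[0,0,0],"xyz":[2.2,2.9,8],"fingers":1},{"rot":[0,0,0],"xyz":[2.2,2.9,9],"fingers":1},{"rot":[0,0,0],"xyz":[2.2,2.9,9],"fingers":1},{"rot":[0,0,0],"xyz":[2.2,2.9,9],"fingers":1},{"rot":[0,0,0],"xyz":[2.2,2.9,9],"fingers":1}]'
python3 - <<'E'
from h import *
o=np.zeros((600,800,3),np.uint8)
for i,(n,x,y) in enumerate((("top",260,150),("scene",300,225))):
    im=viewer.read_camera(n)[:,:,::-1]; cv2.imwrite(f"pics/{n}1.png",im)
    o[:,400*i:400*i+400]=cv2.resize(im[y:y+120,x:x+80],(400,600),interpolation=cv2.INTER_CUBIC)
cv2.imwrite("pics/crop2.png",o); s=ctrl.observe();print(s["tcp_pos"],s["tcp_rot"])
E
```

```text
t: 2.7
tcp_pos: [0.5793, 0.0365, 0.1427]
tcp_rot: [1.0, 0.026, 0.001, -0.0]
force: [-0.6, -0.2, -0.1]
width: 0.996
gripper_force: 0.0
[0.5792 0.0364 0.1424] [ 0.9997  0.0262  0.001  -0.0002]
```

View pics/crop2.png

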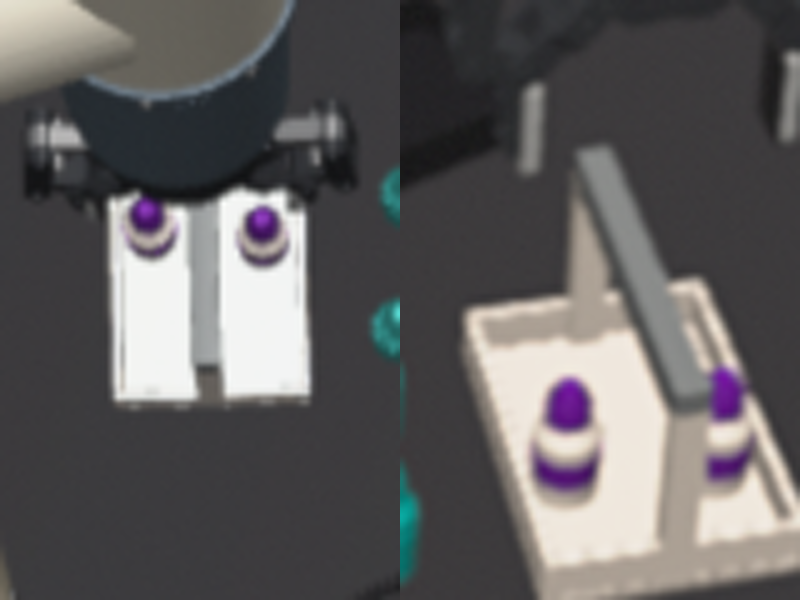

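The open fingers straddle the bar (top crop fingers at (45,150) and (340,140), bar at (205,290)), so I descend and close gently.

```bash
python3 -m crank '[{"rot":[0,0,0],"xyz":[0,0.1,1.5],"fingers":1},{"rot":[0,0,0],"xyz":[0,0.1,3],"fingers":1},{"rot":[0,0,0],"xyz":[0,0.1,4.5],"fingers":1},{"rot":[0,0,0],"xyz":[0,0.1,5.5],"fingers":1},{"rot":[0,0,0],"xyz":[0,0.1,6.4],"fingers":1},{"rot":[0,0,0],"xyz":[0,0.1,6.4],"fingers":1},{"rot":[0,0,0],"xyz":[0,0.1,6.4],"fingers":0.8},{"rot":[0,0,0],"xyz":[0,0.1,6.4],"fingers":0.6},{"rot":[0,0,0],"xyz":[0,0.1,6.4],"fingers":0.45},{"rot":[0,0,0],"xyz":[0,0.1,6.4],"fingers":0.35},{"rot":[0,0,0],"xyz":[0,0.1,6.4],"fingers":0.3},{"rot":[0,0,0],"xyz":[0,0.1,6.4],"fingers":0.25}]'
```

```text
t: 4.0
tcp_pos: [0.5787, 0.0351, 0.0774]
tcp_rot: [1.0, 0.026, 0.0, -0.0]
force: [-0.4, -0.3, 0.4]
width: 0.25
gripper_force: 0.0
```

```bash
python3 -m crank '[{"rot":[0,0,0],"xyz":[0,0,0],"fingers":0.2},{"rot":[0,0,0],"xyz":[0,0,0],"fingers":0.16},{"rot":[0,0,0],"xyz":[0,0,0],"fingers":0.12},{"rot":[0,0,0],"xyz":[0,0,0],"fingers":0.06},{"rot":[0,0,0],"xyz":[0,0,0],"fingers":0},{"rot":[0,0,0],"xyz":[0,0,0],"fingers":0},{"rot":[0,0,0],"xyz":[0,0,0],"fingers":0},{"rot":[0,0,0],"xyz":[0,0,0],"fingers":0}]'
```

```text
t: 4.8
tcp_pos: [0.5788, 0.0351, 0.0775]
tcp_rot: [1.0, 0.026, 0.0, -0.0]
force: [-1.3, 0.4, 3.3]
width: 0.15
gripper_force: 59.5
```

```bash
python3 -m crank '[{"rot":[0,0,0],"xyz":[0,0,-0.2],"fingers":0},{"rot":[0,0,0],"xyz":[0,0,-0.5],"fingers":0},{"rot":[0,0,0],"xyz":[0,0,-1],"fingers":0},{"rot":[0,0,0],"xyz":[0,0,-1.6],"fingers":0},{"rot":[0,0,0],"xyz":[0,0,-2.3],"fingers":0},{"rot":[0,0,0],"xyz":[0,0,-3],"fingers":0},{"rot":[0,0,0],"xyz":[0,0,-3.6],"fingers":0},{"rot":[0,0,0],"xyz":[0,0,-4],"fingers":0},{"rot":[0,0,0],"xyz":[0,0,-4],"fingers":0},{"rot":[0,0,0],"xyz":[0,0,-4],"fingers":0}]'
python3 - <<'E'
from h import *
o=np.zeros((600,800,3),np.uint8)
for i,(n,x,y) in enumerate((("top",260,150),("scene",300,225))):
    im=viewer.read_camera(n)[:,:,::-1]; cv2.imwrite(f"pics/{n}2.png",im)
    o[:,400*i:400*i+400]=cv2.resize(im[y:y+120,x:x+80],(400,600),interpolation=cv2.INTER_CUBIC)
cv2.imwrite("pics/crop3.png",o); s=ctrl.observe();print(s["tcp_pos"],s["tcp_rot"],s["force"],s["wrist_torque"],s["width"])
E
```

```text
t: 5.8
tcp_pos: [0.5786, 0.0352, 0.1171]
tcp_rot: [1.0, 0.026, -0.0, -0.0]
force: [-0.1, -0.5, -3.8]
width: 0.151
gripper_force: 58.7
[0.5784 0.0351 0.1169] [ 0.9997  0.0261 -0.0004  0.    ] [-0.8425 -0.3382 -3.4012] [-0.0242  0.032  -0.0079] 0.1507488504202286
```

View pics/crop3.png

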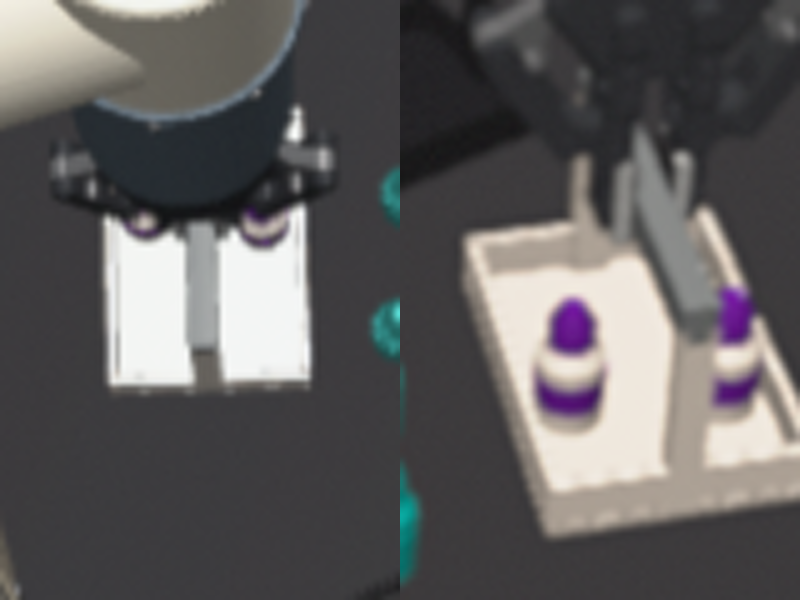

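Lifted level, both bottles standing (scene crop (570,370) and (735,350)). Raising to clear height, then carrying over.

```bash
python3 -m crank '[{"rot":[0,0,0],"xyz":[0,0,-0.2],"fingers":0},{"rot":[0,0,0],"xyz":[0,0,-0.6],"fingers":0},{"rot":[0,0,0],"xyz":[0,0,-1.3],"fingers":0},{"rot":[0,0,0],"xyz":[0,0,-2.3],"fingers":0},{"rot":[0,0,0],"xyz":[0,0,-3.5],"fingers":0},{"rot":[0,0,0],"xyz":[0,0,-4.8],"fingers":0},{"rot":[0,0,0],"xyz":[0,0,-6.1],"fingers":0},{"rot":[0,0,0],"xyz":[0,0,-7.3],"fingers":0},{"rot":[0,0,0],"xyz":[0,0,-8.3],"fingers":0},{"rot":[0,0,0],"xyz":[0,0,-9],"fingers":0},{"rot":[0,0,0],"xyz":[0,0,-9.4],"fingers":0},{"rot":[0,0,0],"xyz":[0,0,-9.5],"fingers":0}]'
python3 -m crank '[{"rot":[0,0,0],"xyz":[0,0.02,0],"fingers":0},{"rot":[0,0,0.001],"xyz":[-0.04,0.14,0],"fingers":0},{"rot":[0,0,0.004],"xyz":[-0.14,0.45,0],"fingers":0},{"rot":[0,0,0.01],"xyz":[-0.3,1.0,0],"fingers":0},{"rot":[0,0,0.018],"xyz":[-0.55,1.8,0],"fingers":0},{"rot":[0,0,0.028],"xyz":[-0.88,2.9,0],"fingers":0},{"rot":[0,0,0.042],"xyz":[-1.3,4.25,0],"fingers":0},{"rot":[0,0,0.057],"xyz":[-1.78,5.87,0],"fingers":0},{"rot":[0,0,0.075],"xyz":[-2.33,7.7,0],"fingers":0},{"rot":[0,0,0.094],"xyz":[-2.92,9.67,0],"fingers":0},{"rot":[0,0,0.115],"xyz":[-3.57,11.8,0],"fingers":0},{"rot":[0,0,0.136],"xyz":[-4.23,14,0],"fingers":0}]'
```

```text
t: 7.1
tcp_pos: [0.5788, 0.0352, 0.2126]
tcp_rot: [1.0, 0.026, 0.0, -0.0]
force: [0.4, 0.7, -3.2]
width: 0.154
gripper_force: 58.7
t: 8.3
tcp_pos: [0.543, -0.1088, 0.2124]
tcp_rot: [0.999, -0.043, 0.0, 0.0]
force: [-0.3, -0.7, -3.3]
width: 0.152
gripper_force: 58.7
```

```bash
python3 -m crank '[{"rot":[0,0,0.021],"xyz":[-0.34,2.2,0],"fingers":0},{"rot":[0,0,0.041],"xyz":[-0.68,4.38,0],"fingers":0},{"rot":[0,0,0.06],"xyz":[-1.0,6.38,0],"fingers":0},{"rot":[0,0,0.078],"xyz":[-1.29,8.22,0],"fingers":0},{"rot":[0,0,0.094],"xyz":[-1.55,9.9,0],"fingers":0},{"rot":[0,0,0.106],"xyz":[-1.76,11.25,0],"fingers":0},{"rot":[0,0,0.117],"xyz":[-1.93,12.35,0],"fingers":0},{"rot":[0,0,0.125],"xyz":[-2.06,13.2,0],"fingers":0},{"rot":[0,0,0.13],"xyz":[-2.15,13.75,0],"fingers":0},{"rot":[0,0,0.133],"xyz":[-2.2,14.05,0],"fingers":0},{"rot":[0,0,0.134],"xyz":[-2.22,14.2,0],"fingers":0},{"rot":[0,0,0.134],"xyz":[-2.22,14.2,0],"fingers":0}]'
python3 -m crank '[{"rot":[0,0,0],"xyz":[0,0,0.3],"fingers":0},{"rot":[0,0,0],"xyz":[0,0,1],"fingers":0},{"rot":[0,0,0],"xyz":[0,0,2],"fingers":0},{"rot":[0,0,0],"xyz":[0,0,3.2],"fingers":0},{"rot":[0,0,0],"xyz":[0,0,4.5],"fingers":0},{"rot":[0,0,0],"xyz":[0,0,5.8],"fingers":0},{"rot":[0,0,0],"xyz":[0,0,7],"fingers":0},{"rot":[0,0,0],"xyz":[0,0,8.2],"fingers":0},{"rot":[0,0,0],"xyz":[0,0,9.2],"fingers":0},{"rot":[0,0,0],"xyz":[0,0,9.8],"fingers":0},{"rot":[0,0,0],"xyz":[0,0,10],"fingers":0},{"rot":[0,0,0],"xyz":[0,0,10],"fingers":0}]'
python3 - <<'E'
from h import *
o=np.zeros((600,800,3),np.uint8)
for i,(n,x,y) in enumerate((("top",370,180),("scene",155,225))):
    im=viewer.read_camera(n)[:,:,::-1]; cv2.imwrite(f"pics/{n}3.png",im)
    o[:,400*i:400*i+400]=cv2.resize(im[y:y+120,x:x+80],(400,600),interpolation=cv2.INTER_CUBIC)
cv2.imwrite("pics/crop4.png",o); s=ctrl.observe();print(s["tcp_pos"],s["tcp_rot"],s["force"],s["wrist_torque"],s["width"])
E
```

```text
t: 9.5
tcp_pos: [0.5099, -0.2464, 0.2123]
tcp_rot: [0.994, -0.109, 0.0, -0.0]
force: [-0.7, 0.4, -3.0]
width: 0.152
gripper_force: 58.7
t: 10.7
tcp_pos: [0.5099, -0.2466, 0.1123]
tcp_rot: [0.994, -0.109, 0.0, 0.0]
force: [0.2, -0.5, -2.8]
width: 0.147
gripper_force: 58.7
[ 0.5102 -0.2467  0.1129] [ 0.9941 -0.1086  0.0006  0.0002] [ 0.3696  0.6666 -3.92  ] [-0.0701  0.027  -0.0158] 0.15296978183526025
```

View pics/crop4.png

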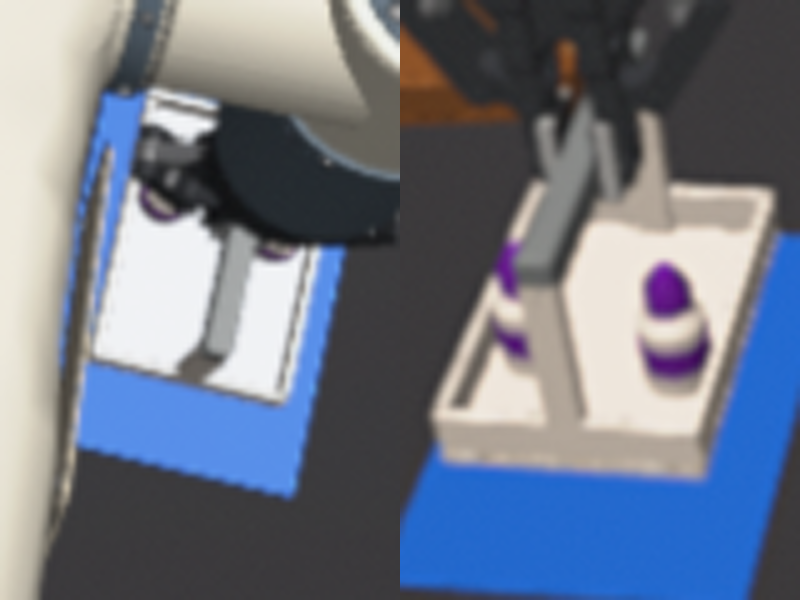

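Run:
```python
from h import *
z=.0354
q=np.array([[37,462],[305,478]])/5+[154.6,224.6]
P=onz("scene",q,z);y=np.radians(-12.47);ex=np.array([np.cos(y),np.sin(y)]);ey=np.array([-ex[1],ex[0]])
print(P[:,:2],"centre",P.mean(0)[:2]-.07*ex)
d=P[1]-P[0];print(np.linalg.norm(d),np.degrees(np.arctan2(d[1],d[0]))-90)
# top: rim corners far end (z+.024), bar end left low corner
q=np.array([[147,90],[222,112]])/5+[369.6,179.6];print("top far rim",onz("top",q,z+.024)[:,:2])
q=np.array([[93,360],[285,405]])/5+[369.6,179.6];P=onz("top",q,z+.012);print("top near",P[:,:2],P.mean(0)[:2]+.07*ex)
d=P[0]-P[1];print(np.linalg.norm(d),np.degrees(np.arctan2(d[1],d[0]))-90)
```

```text
[[ 0.5668 -0.3135]
 [ 0.5886 -0.213 ]] centre [ 0.5093 -0.2481]
0.10287768104578064 -12.197544538631632
top far rim [[ 0.5901 -0.2108]
 [ 0.5797 -0.2485]]
top near [[ 0.4543 -0.1851]
 [ 0.4337 -0.281 ]] [ 0.5124 -0.2482]
0.0980431719103571 -12.107078230986161
```

```bash
python3 -m crank '[{"rot":[0,0,0.002],"xyz":[-0.05,0.05,0.2],"fingers":0},{"rot":[0,0,0.004],"xyz":[-0.1,0.1,0.6],"fingers":0},{"rot":[0,0,0.004],"xyz":[-0.14,0.13,1.1],"fingers":0},{"rot":[0,0,0.004],"xyz":[-0.14,0.13,1.6],"fingers":0},{"rot":[0,0,0.004],"xyz":[-0.14,0.13,2.1],"fingers":0},{"rot":[0,0,0.004],"xyz":[-0.14,0.13,2.5],"fingers":0},{"rot":[0,0,0.004],"xyz":[-0.14,0.13,2.75],"fingers":0},{"rot":[0,0,0.004],"xyz":[-0.14,0.13,2.9],"fingers":0},{"rot":[0,0,0.004],"xyz":[-0.14,0.13,3.0],"fingers":0},{"rot":[0,0,0.004],"xyz":[-0.14,0.13,3.0],"fingers":0},{"rot":[0,0,0.004],"xyz":[-0.14,0.13,3.0],"fingers":0}]'
python3 -m crank '[{"rot":[0,0,0],"xyz":[0,0,0.05],"fingers":0},{"rot":[0,0,0],"xyz":[0,0,0.1],"fingers":0},{"rot":[0,0,0],"xyz":[0,0,0.1],"fingers":0}]'
python3 -m crank '[{"rot":[0,0,0],"xyz":[0,0,0.05],"fingers":0},{"rot":[0,0,0],"xyz":[0,0,0.05],"fingers":0},{"rot":[0,0,0],"xyz":[0,0,0.05],"fingers":0}]'
python3 -m crank '[{"rot":[0,0,0],"xyz":[0,0,0.05],"fingers":0},{"rot":[0,0,0],"xyz":[0,0,0.05],"fingers":0},{"rot":[0,0,0],"xyz":[0,0,0.05],"fingers":0}]'
```

```text
t: 11.9
tcp_pos: [0.5082, -0.2476, 0.0825]
tcp_rot: [0.994, -0.111, 0.0, 0.0]
force: [0.2, -0.5, -2.8]
width: 0.152
gripper_force: 58.7
t: 12.2
tcp_pos: [0.5081, -0.2475, 0.0812]
tcp_rot: [0.994, -0.111, -0.0, -0.0]
force: [-0.0, -0.2, -3.1]
width: 0.148
gripper_force: 58.7
t: 12.5
tcp_pos: [0.5081, -0.2475, 0.0808]
tcp_rot: [0.994, -0.111, -0.0, -0.0]
force: [0.4, -0.4, -3.0]
width: 0.146
gripper_force: 58.7
t: 12.8
tcp_pos: [0.5082, -0.2476, 0.0804]
tcp_rot: [0.994, -0.111, 0.0, 0.0]
force: [-1.0, 0.1, -2.2]
width: 0.151
gripper_force: 58.9
```

```bash
python3 -m crank '[{"rot":[0,0,0],"xyz":[0,0,0.04],"fingers":0},{"rot":[0,0,0],"xyz":[0,0,0.04],"fingers":0},{"rot":[0,0,0],"xyz":[0,0,0.04],"fingers":0}]'
python3 -m crank '[{"rot":[0,0,0],"xyz":[0,0,0.02],"fingers":0},{"rot":[0,0,0],"xyz":[0,0,0.02],"fingers":0},{"rot":[0,0,0],"xyz":[0,0,0.02],"fingers":0}]'
```

```text
t: 13.1
tcp_pos: [0.5082, -0.2476, 0.0805]
tcp_rot: [0.994, -0.111, 0.0, 0.0]
force: [-2.9, 1.6, 3.5]
width: 0.147
gripper_force: 59.5
t: 13.4
tcp_pos: [0.5082, -0.2476, 0.0804]
tcp_rot: [0.994, -0.111, 0.0, 0.0]
force: [-2.9, 2.6, 5.8]
width: 0.15
gripper_force: 60.0
```

Seated (force now upward). Open, then rise straight up.

```bash
python3 -m crank '[{"rot":[0,0,0],"xyz":[0,0,-0.02],"fingers":0.1},{"rot":[0,0,0],"xyz":[0,0,-0.02],"fingers":0.2},{"rot":[0,0,0],"xyz":[0,0,-0.02],"fingers":0.3},{"rot":[0,0,0],"xyz":[0,0,-0.02],"fingers":0.45},{"rot":[0,0,0],"xyz":[0,0,-0.02],"fingers":0.6},{"rot":[0,0,0],"xyz":[0,0,-0.02],"fingers":0.8},{"rot":[0,0,0],"xyz":[0,0,-0.02],"fingers":0.8},{"rot":[0,0,0],"xyz":[0,0,-0.02],"fingers":0.8},{"rot":[0,0,0],"xyz":[0,0,-0.5],"fingers":0.8},{"rot":[0,0,0],"xyz":[0,0,-1.5],"fingers":0.8},{"rot":[0,0,0],"xyz":[0,0,-3],"fingers":0.8},{"rot":[0,0,0],"xyz":[0,0,-5],"fingers":0.8}]'
python3 -m crank '[{"rot":[0,0,0],"xyz":[0,0,-2],"fingers":0.8},{"rot":[0,0,0],"xyz":[0,0,-4.5],"fingers":0.8},{"rot":[0,0,0],"xyz":[0,0,-7],"fingers":0.8},{"rot":[0,0,0],"xyz":[0,0,-9.5],"fingers":0.8},{"rot":[0,0,0],"xyz":[-2,-4,-11],"fingers":0.8},{"rot":[0,0,0],"xyz":[-4,-8,-11],"fingers":0.8},{"rot":[0,0,0],"xyz":[-6,-12,-11],"fingers":0.8},{"rot":[0,0,0],"xyz":[-9,-16,-11],"fingers":0.8},{"rot":[0,0,0],"xyz":[-12,-20,-11],"fingers":0.8},{"rot":[0,0,0],"xyz":[-12,-24,-11],"fingers":0.8},{"rot":[0,0,0],"xyz":[-12,-24,-11],"fingers":0.8},{"rot":[0,0,0],"xyz":[-12,-24,-11],"fingers":0.8}]'
python3 - <<'E'
from h import *
o=np.zeros((600,800,3),np.uint8)
for i,(n,x,y) in enumerate((("top",370,180),("scene",155,225))):
    im=viewer.read_camera(n)[:,:,::-1]; cv2.imwrite(f"pics/{n}4.png",im)
    o[:,400*i:400*i+400]=cv2.resize(im[y:y+120,x:x+80],(400,600),interpolation=cv2.INTER_CUBIC)
cv2.imwrite("pics/crop5.png",o); s=ctrl.observe();print(s["t"],s["tcp_pos"],s["force"])
E
```

```text
t: 14.6
tcp_pos: [0.5078, -0.2475, 0.1304]
tcp_rot: [0.994, -0.111, -0.0, -0.0]
force: [0.3, -0.8, 0.2]
width: 0.798
gripper_force: 0.0
t: 15.8
tcp_pos: [0.4439, 0.0137, 0.2406]
tcp_rot: [0.994, -0.11, 0.001, -0.0]
force: [0.1, -0.3, 0.3]
width: 0.801
gripper_force: 0.0
15.9 [0.4439 0.0124 0.2402] [-0.1415  0.0798  0.0597]
```

View pics/crop5.png

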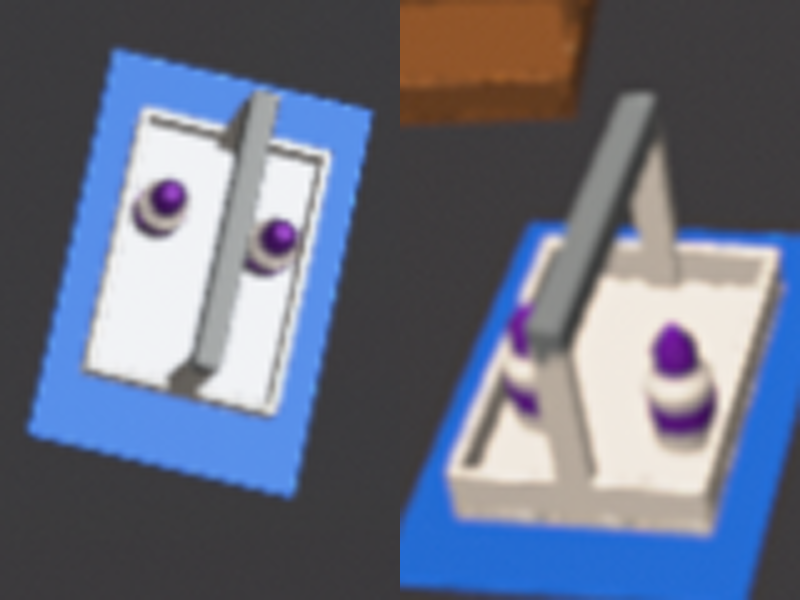

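The caddy stands centred and parallel on the mat (top crop tray (83..330,108..415) inside the mat (28..373,48..497)), with both bottles upright and the gripper clear.

```bash
python3 -c "
from bench import ctrl
print(ctrl.job_done())"
```

```text
the job is handed in; nothing more can be done
None
```

The purple-stain caddy is on the middle of the blue mat, lined up lengthways, with both bottles upright and the gripper clear; I handed the job in at about 16 s of the 48 s allowed, and no verdict came back.

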